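# Weigh out the solid drawer knob and push it into the drawer front

## Robot

A 7-joint arm with a two-finger parallel gripper is mounted at the origin on the work surface. World frame = base frame: x ahead of the robot, y to its left, z up, the work surface at z = 0. Lengths are in m, angles in rad, forces in N, time in s.
With the tool pointing down it reaches from about 0.425 to 0.925 m from the base axis. Payload 6.8 kg.
Tool frame: the origin (TCP) lies between the finger pads; the fingertips stand r.tips_ahead ahead of it and the grasp point (between the pads) lies 2 mm behind it (r.tips_ahead is the distance from the TCP to the fingertips, in m); z points along the fingers, y is the line along which they close (so a half turn about z gives the same grasp; the last joint's range is limited). The gripper opens to 85 mm and grips with 20 to 120 N. Pads are 22 mm wide; open, the fingers measure 114 mm over their backs; the gripper's body (76 mm by 85 mm) begins 54 mm behind the grasp point. The pads swing forward as they close: fully open they stand 13 mm farther back than shut.
Start: joints at [1.156, 0.477, 0.022, 1.555, -0.011, 1.109, -0.083], TCP at [0.204, -0.643, 0.248] pointing down, gripper open.
Joint ranges: [-2.96, 2.96], [-0.34, 2.1], [-1.41, 1.46], [0.24, 2.44], [-1.37, 4.51], [0.17, 1.92], [-2.96, 2.96]. Speed limits (rad/s): [2.39, 2.39, 3.14, 3.14, 3.14, 3.14, 3.14].

## Interface

Orientations are given as a unit quaternion [w, x, y, z].
In Python, from workcell import r gives the robot as it stands.
- The arm moves only by the shell command python3 -m pendant 'ROWS'. ROWS is JSON, a list of rows, each a list of 7 numbers: the shift along the tool's x, y, z normalised to -1 to 1, where 1 is 1 m, then the turn, a rotation vector about the tool's x, y, z normalised to -1 to 1, where 1 is pi rad, then the gripper's target within -1 to 1 (fully open at 1, half-way at 0, shut at -1). A call has 1 to 10 rows; each row shifts and turns the commanded pose from where the row before left it, along the tool's axes as they then stand; what a row does not reach is not made up. A row lasts 1/12 s, in which the tool goes at most 41.7 mm and 7.16 degrees, less where a joint would pass 70% of its speed; a pose out of reach is approached as far as the arm can. A call with a number of a shift or a turn outside -1 to 1 is refused whole. A call with a gripper value outside its range is refused whole. The fingers move at their own pace and stop on an object; the grip force is fixed at half the most. Time passes only in rows, so rows that do not move let the fingers close. It gives the time, the measured TCP pose, the force, the opening and the grip force at its end, in the units of the state.
- r.read_state(): the state, without advancing time (a new reading comes with each control period).
- r.snapshot(name): name is "scene" or "top" or "wrist"; returns the picture (480x640x3 uint8, red, green, blue); there is no depth.
- r.calibration(name): a dict with "K" (3x3 intrinsics, pixels), "view" (4x4, takes a point from world to camera coordinates); the wrist camera has in their place "T_tool_cam" (4x4, takes a point from camera to tool coordinates, whose origin is the TCP and whose axes are the flange's). Camera axes: x right, y up, looking along -z (the intrinsics and any distortion apply to the point x, -y, -z); pixel columns grow to the right and rows downward; lengths in m; the calibration is good to about 2 mm. A picture is of the moment at which its call begins: read the wrist's pose just before it. calibration takes no time and is no camera call.
- r.finish_job(): hands the job in; it is judged then, once.
The state is a dict: "time": time; "joint_pos": joint angles; "dq": joint speeds; "joint_efforts": joint torques, N m; "tcp_pos": TCP position; "ee_rot": TCP orientation; "contact_force": force on the tool from outside, world axes, zero at the start; "moment": the same for the moment, N m; "grip_width": opening from 0.0 (shut) to 1.0 (fully open); "grip_force": force on a finger pad.
Only numpy, scipy, OpenCV 4.12 (cv2) and the standard library are available. Lean on these libraries where they do the work, as an engineer would, in place of code of your own. Each camera call takes 0.05 s, during which the arm holds its last target. There are 200 camera calls.

## Task

Two drawer knobs look the same, but one is hollow: set them on the two opposite pans of the pivot balance, shanks down through the pan holes, let go of both and see which side drops. Take the knob from the side that dropped, feel along the steel backplate of the drawer front for its hole, and push the knob fully home, upright and flush, then let go; leave the other knob sitting in its pan. Be gentle throughout: never bear on the balance or on the drawer front with more than about 30 N, and leave the glue bottle, sanding block and screwdriver where they are.

Things in the scene. Friction and masses are not known exactly. Their poses are not given: they have to be found in the camera images.
- knob_p_center (a point): brass-coloured drawer knob, upright, 50 mm tall. From the bottom: steel shank 16 mm long, 12 across (lowest 5 mm tapers to a flat 8 mm tip); flange 32 across, 4 thick; neck 18 across, 7 tall; cylindrical head 28 across, 23 tall (grip here). This point: on the axis, 25 mm above the tip, 9 above the flange's underside, 13.5 below the head's middle; z up the axis. Starts in a rack hole, flange on its top
- knob_q_center (a point): the other knob, the same in looks and every size as knob_p (point likewise 25 mm above the shank's tip). One of the two is solid, 150 to 200 g, the other hollow, 80 to 115 g; which is which cannot be seen.
- balance: pivot balance fixed to the bench: dark wooden foot 110 x 130 x 14 mm, two steel uprights 100 mm tall carrying a light wooden beam. Origin under the middle of the foot, on the bench; z up, y along the level beam towards the left pan. The pivot lies 90 mm above the origin on a rubber mount that yields 1 mm per 5 N.
- beam (a joint): tilt of the balance beam (rad): 0 level, positive when the left pan (balance's +y) is down, stops at -0.1 and +0.1. Swings freely, balanced when empty, may start at any tilt. A loaded or pushed pan sinks with almost no resistance until the stop. With both knobs on and let go, the heavier side goes down to its stop within about a second.
- pan_left (a point): centre of the left pan's top face: aluminium ring 44 mm across, 8 thick, with an 18 mm through hole for a knob's shank; the flange then sits on the ring. 110 mm from the pivot (balance's +y), 6 mm above the pivot when level, 11 mm lower at the down stop. Moves and tilts with the beam; z normal to the pan.
- pan_right (a point): the same on the other end of the beam, 110 mm towards the balance's -y.
- rack: wooden knob rack fixed to the bench, 170 x 70 x 40 mm, origin under its centre, z up, x along its length; two 18 mm holes, 25 mm deep, on its long axis 45 mm either side of the middle.
- front: wooden drawer front lying face up on foam pads on the bench, 260 x 100 mm, wood top 36 mm above the bench, sinking 1 mm per 5 N pushed; cannot slide. Origin at bench height under its centre, z up, x along its length. On its middle a steel backplate 150 x 34 x 3 mm, long way along x, clamped (pushes under 30 N do not shift it), with one hole, 15 mm long in x, 16 in y.
- slot_mid (a point): front's middle at the backplate's top face, 39 mm above the bench unloaded; axes as front. The hole is centred at y = 0 but anywhere up to 20 mm either way along x, unmeasured: feel or look for it. Rubber grips under it clasp the shank: push it in, about 4 to 12 N. Home: flange flat on the backplate, tip 16 mm below its top; then the push rises at 5 N per mm.
- glue: bystander: yellow glue bottle, 52 mm across, 130 mm tall, loose; origin under its centre.
- sander: bystander: cork sanding block 110 x 65 x 34 mm, loose; origin under its centre.
- driver: bystander: screwdriver lying on the bench, loose; origin at its middle.
Things that resemble listed ones, but are neither listed nor needed, are in the scene too. What is shaped like the part that bears knob_p_center but blue or turquoise is not meant.

How it is judged:
On the way:
1. both knobs sit in opposite pans of the balance, shanks through the holes, nothing held, and the beam has come to rest with the heavier side down (((horizontal distance between knob_p_center and pan_left below 0.011 m and z of knob_p_center in the frame of pan_left between 0.005 and 0.012 m and horizontal distance between knob_q_center and pan_right below 0.011 m and z of knob_q_center in the frame of pan_right between 0.005 and 0.012 m and value of joint beam above 0.08 rad) or (horizontal distance between knob_p_center and pan_right below 0.011 m and z of knob_p_center in the frame of pan_right between 0.005 and 0.012 m and horizontal distance between knob_q_center and pan_left below 0.011 m and z of knob_q_center in the frame of pan_left between 0.005 and 0.012 m and value of joint beam below -0.08 rad)) and contact force between the fingers and knob_p below 0.05 N and contact force between the fingers and knob_q below 0.05 N and contact force between the fingers and balance below 0.05 N and velocity of joint beam between -0.05 and 0.05 rad/s), for 0.2 s.
At the end, for the whole second after the job is handed in: The knob from the side that dropped (the heavier) is home in the backplate's hole: flange within 2 mm of the backplate, upright within 0.1 rad, released and at rest; the other knob sits with its shank in a pan of the balance (within 11 mm of its centre, flange within 3 mm of the ring), at rest (z of knob_p_center in the frame of slot_mid between 0.006 and 0.011 m and y of knob_p_center in the frame of slot_mid between -0.006 and 0.006 m and x of knob_p_center in the frame of slot_mid between -0.026 and 0.026 m and angle between knob_p_center's own z axis and vertical below 0.1 rad and linear speed of each of knob_p, knob_q below 0.02 m/s and ((horizontal distance between knob_q_center and pan_left below 0.011 m and z of knob_q_center in the frame of pan_left between 0.005 and 0.012 m) or (horizontal distance between knob_q_center and pan_right below 0.011 m and z of knob_q_center in the frame of pan_right between 0.005 and 0.012 m)) and contact force between the fingers and knob_p below 0.05 N and contact force between the fingers and knob_q below 0.05 N and contact force between the fingers and balance below 0.05 N and velocity of joint beam between -0.05 and 0.05 rad/s); the robot touches nothing.
It fails at once if more than 30 N on the balance (contact force between balance and anything else above 30 N).
It fails at once if more than 30 N on the drawer front or its backplate (contact force between front and anything else above 30 N).
It fails at once if the glue bottle shifted by more than 20 mm (distance of glue from where it was at the start of the episode above 0.02 m).
It fails at once if the sanding block shifted by more than 20 mm (distance of sander from where it was at the start of the episode above 0.02 m).
It fails at once if the screwdriver shifted by more than 20 mm (distance of driver from where it was at the start of the episode above 0.02 m).
It also fails if it takes over 72 s, if anything falls off the work surface, if the arm or the gripper's body presses on something with over 40 N, if the wrist force passes 120 N, or if a joint passes its speed limit or range.

## Working session

There is one attempt and no reset: what is moved stays moved. The work goes in short steps, Python scripts to look and compute and a shell command to move; the robot and the scene stay as the last step left them, time stands still between calls to the robot, and variables do not carry over. Pictures are saved under pics/ and viewed, at most 10 in all, crops included, and the job is handed in when it is done.

```bash
ls; mkdir -p pics; python3 - <<'E'
from workcell import r
import cv2,numpy as np
np.set_printoptions(precision=4,suppress=True)
for n in("scene","top"):
    cv2.imwrite(f"pics/{n}0.png",r.snapshot(n)[:,:,::-1]); c=r.calibration(n); print(n,c)
print(r.calibration("wrist"),r.tips_ahead); print(r.read_state())
E
```

```text
pics
scene {'K': array([[491.8012,   0.    , 320.9942],
       [  0.    , 491.8012, 235.7791],
       [  0.    ,   0.    ,   1.    ]]), 'view': array([[-0.6668,  0.7453, -0.    ,  0.341 ],
       [-0.4565, -0.4084,  0.7904,  0.218 ],
       [ 0.5891,  0.5271,  0.6125, -1.4561],
       [ 0.    ,  0.    ,  0.    ,  1.    ]])}
top {'K': array([[569.9371,   0.    , 316.2607],
       [  0.    , 569.9371, 238.4133],
       [  0.    ,   0.    ,   1.    ]]), 'view': array([[-0.0179, -0.9998, -0.0048,  0.0359],
       [ 0.9869, -0.0185,  0.16  , -0.6029],
       [-0.1601, -0.0019,  0.9871, -1.2247],
       [ 0.    ,  0.    ,  0.    ,  1.    ]])}
{'K': array([[361.0085,   0.    , 316.4851],
       [  0.    , 361.0085, 241.988 ],
       [  0.    ,   0.    ,   1.    ]]), 'T_tool_cam': array([[-0.0005,  0.9479,  0.3185,  0.0826],
       [ 1.    ,  0.0007, -0.0006, -0.    ],
       [-0.0008,  0.3185, -0.9479, -0.1259],
       [ 0.    ,  0.    ,  0.    ,  1.    ]])} 0.017
{'time': 0.1, 'joint_pos': array([ 1.1559,  0.4777,  0.0223,  1.5563, -0.0115,  1.1093, -0.0831]), 'dq': array([ 0.0011, -0.0038,  0.0003,  0.0005,  0.0015,  0.0007,  0.0016]), 'joint_efforts': array([  0.0045, -59.7761,   1.6136, -28.1955,   0.0128,   0.005 ,
         0.    ]), 'tcp_pos': array([ 0.2037, -0.643 ,  0.2475]), 'ee_rot': array([-0.0008,  0.9883,  0.1528, -0.0002]), 'contact_force': array([-0.291 ,  0.1099, -0.0294]), 'moment': array([-0.0607,  0.0363, -0.0061]), 'grip_force': 0.0, 'grip_width': 0.9993989450904053}
```

View pics/top0.png

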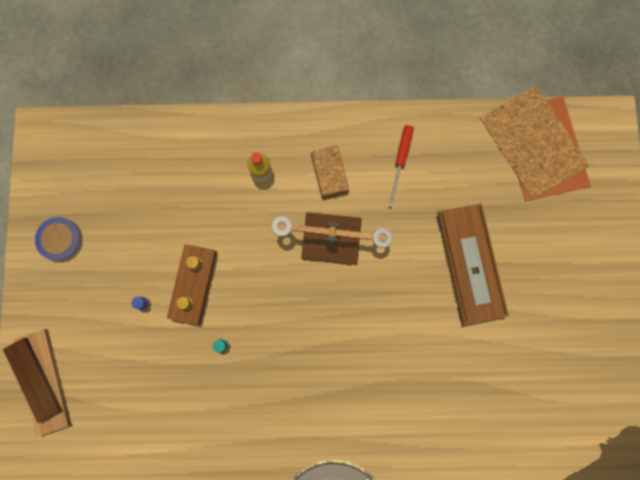

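View pics/scene0.png

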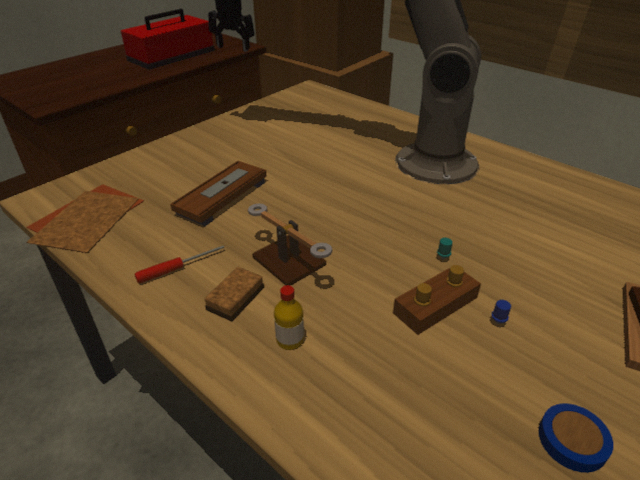

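Candidates, in top-view pixels:
- Brass knobs standing in the rack: (193,263) and (184,303). These are the ones I want.
- Lookalikes: a blue knob (140,303) and a turquoise one (221,346), which are excluded by colour. There is also a second wooden block at (35,380).

The pans are at (282,226) and (382,238), and the backplate's dark hole is near (476,270).

```bash
cat > h.py <<'E'
from workcell import r
import cv2,numpy as np
from scipy.spatial.transform import Rotation as R
np.set_printoptions(precision=4,suppress=True)
def cam(n,s=None):
    c=r.calibration(n);K=c["K"]
    if "view" in c: T=np.linalg.inv(c["view"])
    else:
        s=s or r.read_state();q=np.roll(s["ee_rot"],-1);A=np.eye(4);A[:3,:3]=R.from_quat(q).as_matrix();A[:3,3]=s["tcp_pos"];T=A@c["T_tool_cam"]
    return K,T
def ray(C,px):
    K,T=C;d=np.array([(px[0]-K[0,2])/K[0,0],-(px[1]-K[1,2])/K[1,1],-1.]);return T[:3,3],T[:3,:3]@d
def plane(C,px,z):
    o,d=ray(C,px);return o+d*(z-o[2])/d[2]
def tri(C1,p1,C2,p2):
    o1,d1=ray(C1,p1);o2,d2=ray(C2,p2);A=np.stack([d1,-d2],1);t=np.linalg.lstsq(A,o2-o1,rcond=None)[0]
    a,b=o1+d1*t[0],o2+d2*t[1];return (a+b)/2,np.linalg.norm(a-b)
def blobs(m,amin=20,box=None):
    m=m.astype(np.uint8)
    if box: k=np.zeros_like(m);k[box[1]:box[3],box[0]:box[2]]=1;m=m*k
    n,l,s,c=cv2.connectedComponentsWithStats(m)
    return [(c[i],s[i]) for i in range(1,n) if s[i][4]>=amin]
E
python3 - <<'E'
from h import *
T=cv2.imread("pics/top0.png");S=cv2.imread("pics/scene0.png")
ct,cs=cam("top"),cam("scene")
def hsv(i):return cv2.split(cv2.cvtColor(i,cv2.COLOR_BGR2HSV))
for nm,I,C,bk,bp in(("top",T,ct,(165,240,220,330),[(265,210,300,245),(365,222,400,255)]),("scene",S,cs,(390,260,485,330),[(240,198,272,222),(305,238,338,264)])):
    h,s,v=hsv(I)
    print(nm,"brass",[(c,st) for c,st in blobs((s>170)&(h>15)&(h<30)&(v>110),20,bk)])
    for b in bp: print("pan",[(c,st) for c,st in blobs((s<70)&(v>120),20,b)])
    print("plate",[(c,st) for c,st in blobs((s<70)&(v>110),100,(430,200,520,330) if nm=="top" else (170,160,270,220))])
print("hole",[(c,st) for c,st in blobs(hsv(T)[2]<70,4,(466,260,488,282))])
for p in((193,263),(184,303),):print(plane(ct,p,.074))
print(plane(ct,(476,270),.039),T[270,476],T[303,184],T[263,193])
E
python3 -c "
import cv2
a=cv2.imread('pics/top0.png');s=cv2.imread('pics/scene0.png')
import numpy as np
A=cv2.resize(a[205:335,165:215+20],None,fx=4,fy=4);B=cv2.resize(s[195:275,240:340],None,fx=5,fy=5)
c=np.zeros((560,790,3),np.uint8);c[:520,:280]=A;c[:400,285:785]=B;cv2.imwrite('pics/crop1.png',c)"
```

```text
top brass [(array([192.2249, 261.574 ]), array([185, 255,  18,  15, 169], dtype=int32)), (array([183.4121, 301.8901]), array([176, 296,  18,  14, 182], dtype=int32))]
pan [(array([281.4708, 225.93  ]), array([272, 216,  20,  21, 257], dtype=int32))]
pan [(array([382.166 , 237.5223]), array([373, 228,  19,  20, 247], dtype=int32))]
plate [(array([474.9858, 270.5396]), array([461, 237,  29,  68, 986], dtype=int32))]
scene brass [(array([456.6212, 268.7879]), array([451, 265,  13,   8,  66], dtype=int32)), (array([423.2985, 287.4776]), array([418, 283,  13,  10,  67], dtype=int32))]
pan []
pan []
plate []
hole []
[0.5502 0.294  0.074 ]
[0.4639 0.3119 0.074 ]
[ 0.5271 -0.3297  0.039 ] [42 67 84] [ 58 149 193] [ 61 154 201]
```

View pics/crop1.png

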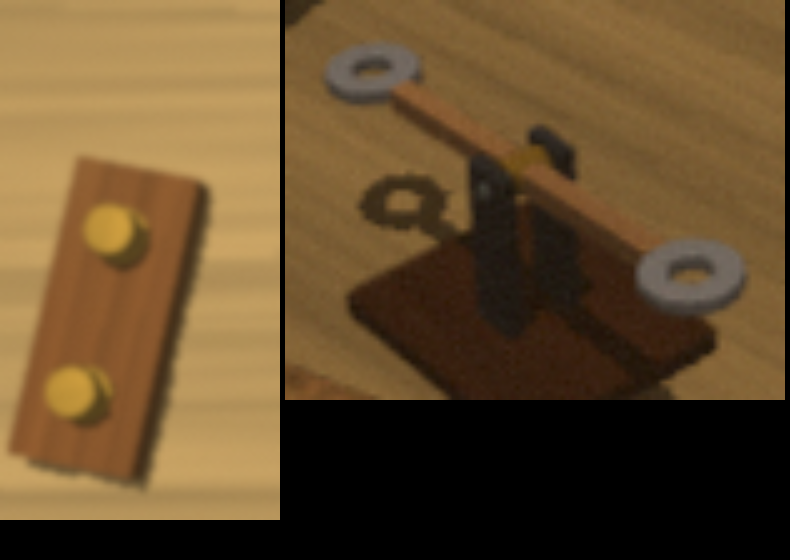

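The crop shows two brass cylinder heads upright in the rack, which are the right knobs. It also shows both open rings on the beam, at scene pixels (258,208) and (321,249).

```bash
python3 - <<'E'
from h import *
ct,cs=cam("top"),cam("scene")
a,e=tri(ct,(281.5,225.9),cs,(321,249));b,e2=tri(ct,(382.2,237.5),cs,(258,208));print("panL",a,e,"panR",b,e2,np.linalg.norm(a-b))
print("pan level",plane(ct,(281.5,225.9),.096),plane(ct,(382.2,237.5),.096))
for n,p in(("far",(193,262.5)),("near",(184,302.5))):print(n,plane(ct,p,.074))
T=cv2.imread("pics/top0.png");h,s,v=cv2.split(cv2.cvtColor(T,cv2.COLOR_BGR2HSV))
m=((s<70)&(v>110)).astype(np.uint8);k=np.zeros_like(m);k[200:330,440:510]=m[200:330,440:510]
c=max(cv2.findContours(k,cv2.RETR_EXTERNAL,cv2.CHAIN_APPROX_NONE)[0],key=cv2.contourArea)
bx=cv2.boxPoints(cv2.minAreaRect(c));print("plate corners",[plane(ct,p,.039)[:2] for p in bx])
sub=np.where(k[255:290,465:490]==0,1,0);f=np.zeros_like(m);cv2.drawContours(f,[c],-1,1,-1);hol=(f==1)&(k==0);print("hole",[(q,st[4],plane(ct,q,.039)) for q,st in blobs(hol,4)])
s=r.read_state();q=R.from_quat(np.roll(s["ee_rot"],-1)).as_matrix();print(q)
E
```

```text
panL [0.6231 0.0993 0.1023] 0.0009549106135251896 panR [ 0.5958 -0.1172  0.0875] 0.0020034898392027748 0.2186721161333772
pan level [0.6245 0.0993 0.096 ] [ 0.5951 -0.1169  0.096 ]
far [0.5513 0.294  0.074 ]
near [0.465 0.312 0.074]
plate corners [array([ 0.5971, -0.2979]), array([ 0.6043, -0.332 ]), array([ 0.4567, -0.3565]), array([ 0.4497, -0.323 ])]
hole [(array([475.0769, 270.0256]), np.int32(39), array([ 0.527 , -0.3276,  0.039 ]))]
[[ 0.9533  0.302  -0.0006]
 [ 0.302  -0.9533  0.0015]
 [-0.0001 -0.0016 -1.    ]]
```

```bash
python3 -m pendant '[[0,0,0,0,0,0.0351,0.2],[0,0,0,0,0,0.0351,0.2],[0,0,0,0,0,0.0351,0.2],[0,0,0,0,0,0.0351,0.2]]'; python3 -m pendant '[[0.0235,-0.034,0,0,0,0,0.2],[0.0235,-0.034,0,0,0,0,0.2],[0.0235,-0.034,0,0,0,0,0.2],[0.0235,-0.034,0,0,0,0,0.2],[0.0235,-0.034,0,0,0,0,0.2],[0.0235,-0.034,0,0,0,0,0.2],[0.0235,-0.034,0,0,0,0,0.2],[0.0235,-0.034,0,0,0,0,0.2],[0.0235,-0.034,0,0,0,0,0.2],[0,0,0,0,0,0,0.2]]'
cat >> h.py <<'E'
def show():
    s=r.read_state();M=R.from_quat(np.roll(s["ee_rot"],-1)).as_matrix();print("t",round(s["time"],2),"tcp",s["tcp_pos"],"F",s["contact_force"],"w",round(s["grip_width"],3),"g",round(s["grip_force"],1),"tx",M[:,0],"tz",M[:,2]);return s
def goto(p):
    s=r.read_state();M=R.from_quat(np.roll(s["ee_rot"],-1)).as_matrix();print("tool shift",M.T@(np.array(p)-s["tcp_pos"]))
E
python3 - <<'E'
from h import *
s=show();I=r.snapshot("wrist")[:,:,::-1].copy();cv2.imwrite("pics/w1.png",I);C=cam("wrist",s)
h,sa,v=cv2.split(cv2.cvtColor(I,cv2.COLOR_BGR2HSV))
m=((sa<70)&(v>100)).astype(np.uint8)
for c in sorted(cv2.findContours(m,cv2.RETR_EXTERNAL,cv2.CHAIN_APPROX_NONE)[0],key=cv2.contourArea)[-3:]:
    f=np.zeros_like(m);cv2.drawContours(f,[c],-1,1,-1)
    print(cv2.boundingRect(c),[plane(C,p,.039)[:2] for p in cv2.boxPoints(cv2.minAreaRect(c))],[(q,st,plane(C,q,.039)) for q,st in blobs((f==1)&(m==0),30)])
goto((0.5513,0.294,0.2))
E
```

```text
time: 0.43
tcp_pos: [0.2037, -0.6432, 0.2477]
ee_rot: [-0.0, 0.998, -0.07, -0.0]
contact_force: [0.6, -0.1, 0.1]
grip_width: 0.599
grip_force: 0.0
time: 1.27
tcp_pos: [0.4615, -0.3596, 0.2481]
ee_rot: [-0.002, 0.998, -0.061, 0.001]
contact_force: [1.2, 1.2, -0.1]
grip_width: 0.601
grip_force: 0.0
t 1.27 tcp [ 0.4615 -0.3596  0.2481] F [ 1.21    1.1544 -0.1211] w 0.601 g 0.0 tx [ 0.9927 -0.1208  0.0026] tz [ 0.0032  0.0045 -1.    ]
(224, 347, 2, 2) [array([ 0.3254, -0.2408]), array([ 0.3253, -0.2418]), array([ 0.324 , -0.2416]), array([ 0.3242, -0.2405])] []
(0, 87, 2, 16) [array([ 0.5929, -0.0972]), array([ 0.6044, -0.102 ]), array([ 0.6043, -0.1029]), array([ 0.5927, -0.0981])] []
(226, 51, 90, 178) [array([ 0.5991, -0.2978]), array([ 0.6048, -0.332 ]), array([ 0.4573, -0.3609]), array([ 0.449 , -0.3219])] [(array([273.4255, 145.6844]), array([263, 136,  21,  20, 282], dtype=int32), array([ 0.5277, -0.3275,  0.039 ]))]
tool shift [ 0.0104 -0.6637  0.0496]
```

View pics/w1.png

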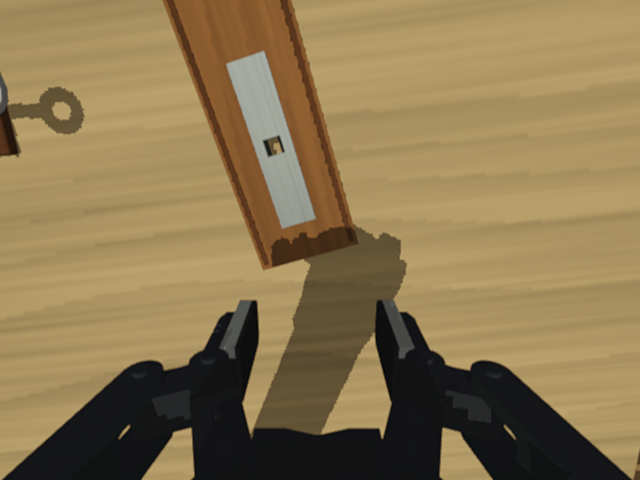

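The wrist view shows the backplate with its hole at pixel (273,146). That gives world (0.528,-0.328), which agrees with the top camera. Next I move to the far knob.

```bash
python3 -m pendant '[[0.0006,-0.0415,0,0,0,0,0.2],[0.0006,-0.0415,0,0,0,0,0.2],[0.0006,-0.0415,0,0,0,0,0.2],[0.0006,-0.0415,0,0,0,0,0.2],[0.0006,-0.0415,0,0,0,0,0.2],[0.0006,-0.0415,0,0,0,0,0.2],[0.0006,-0.0415,0,0,0,0,0.2],[0.0006,-0.0415,0,0,0,0,0.2],[0.0006,-0.0415,0,0,0,0,0.2],[0.0006,-0.0415,0,0,0,0,0.2]]' >/dev/null;  python3 -m pendant '[[0.0006,-0.039,0.012,0,0,0,0.2],[0.0006,-0.039,0.012,0,0,0,0.2],[0.0006,-0.039,0.012,0,0,0,0.2],[0.0006,-0.039,0.012,0,0,0,0.2],[0.0006,-0.039,0.012,0,0,0,0.2],[0.0006,-0.039,0.012,0,0,0,0.2],[0,0,0,0,0,0,0.2],[0,0,0,0,0,0,0.2]]'
python3 - <<'E'
from h import *
s=show();I=r.snapshot("wrist")[:,:,::-1].copy();cv2.imwrite("pics/w2.png",I);C=cam("wrist",s)
h,sa,v=cv2.split(cv2.cvtColor(I,cv2.COLOR_BGR2HSV))
for c,st in blobs((sa>165)&(h>17)&(h<30)&(v>130),150):print(c,st,plane(C,c,.074))
goto((0.5513,0.294,0.1))
E
```

```text
time: 2.82
tcp_pos: [0.55, 0.275, 0.1748]
ee_rot: [0.0, 0.998, -0.065, -0.001]
contact_force: [0.5, -1.3, 0.9]
grip_width: 0.6
grip_force: 0.0
t 2.82 tcp [0.55   0.275  0.1748] F [ 0.4598 -1.2856  0.8656] w 0.6 g 0.0 tx [ 0.9915 -0.1303 -0.0024] tz [-0.0025 -0.0003 -1.    ]
[281.4242 241.0233] [ 262  215   45   49 1247] [0.5598 0.2972 0.074 ]
[274.0844 362.3249] [257 347  36  30 794] [0.4663 0.318  0.074 ]
tool shift [-0.0022 -0.0214  0.0753]
```

View pics/w2.png

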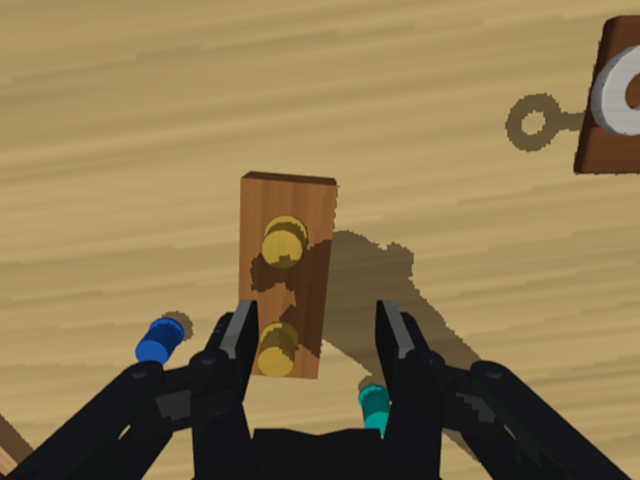

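The wrist view shows the far knob's head-top disc at about (282,249) and the near one at about (276,363).

```bash
python3 - <<'E'
from h import *
C=cam("wrist");a=plane(C,(282,249),.074);print(a,plane(C,(276,363),.074));a[2]=.064;goto(a)
E
```

```text
[0.555  0.2953 0.074 ] [0.4662 0.3147 0.074 ]
tool shift [ 0.0013 -0.0232  0.1113]
```

```bash
python3 -m pendant '[[0,-0.0225,0,0,0,0,0.2],[0,0,0.03,0,0,0,0.2],[0,0,0.035,0,0,0,0.2],[0,0,0.025,0,0,0,0.2],[0,0,0.012,0,0,0,0.2],[0,0,0.0088,0,0,0,0.2],[0,0,0,0,0,0,0.2],[0,0,0,0,0,0,-1],[0,0,0,0,0,0,-1],[0,0,0,0,0,0,-1]]'; python3 -m pendant '[[0,0,0,0,0,0,-1],[0,0,0,0,0,0,-1]]'; python3 -c "
from h import *
show();goto((.6237,.0993,.17))"
```

```text
time: 3.7
tcp_pos: [0.5552, 0.2962, 0.0676]
ee_rot: [-0.001, 0.998, -0.067, 0.002]
contact_force: [0.3, -0.6, 4.9]
grip_width: 0.306
grip_force: 59.0
time: 3.87
tcp_pos: [0.5553, 0.2962, 0.0676]
ee_rot: [-0.001, 0.998, -0.067, 0.002]
contact_force: [0.3, -1.0, 7.4]
grip_width: 0.306
grip_force: 59.2
t 3.87 tcp [0.5553 0.2962 0.0676] F [ 0.2596 -1.0249  7.4085] w 0.306 g 59.2 tx [ 0.991  -0.1341  0.003 ] tz [ 0.0032  0.0014 -1.    ]
tool shift [ 0.0945  0.1857 -0.1025]
```

```bash
python3 -m pendant '[[0,0,-0.015,0,0,0,-1],[0,0,-0.035,0,0,0,-1],[0,0,-0.035,0,0,0,-1],[0.0077,0.032,-0.008,0,0,0,-1],[0.0077,0.032,-0.008,0,0,0,-1],[0.0077,0.032,-0.008,0,0,0,-1],[0.0077,0.032,-0.008,0,0,0,-1],[0.0077,0.032,-0.008,0,0,0,-1],[0.0077,0.032,-0.008,0,0,0,-1],[0,0,0,0,0,0,-1]]'; python3 -m pendant '[[0,0,0,0,0,0,-1]]'; python3 - <<'E'
from h import *
s=show();I=r.snapshot("wrist")[:,:,::-1].copy();cv2.imwrite("pics/w3.png",I);C=cam("wrist",s)
T=r.snapshot("top")[:,:,::-1];cv2.imwrite("pics/top1.png",T);cv2.imwrite("pics/sc1.png",r.snapshot("scene")[:,:,::-1])
h,sa,v=cv2.split(cv2.cvtColor(I,cv2.COLOR_BGR2HSV))
for c,st in blobs((sa<60)&(v>110),150):print(c,st,plane(C,c,.102))
E
```

```text
time: 4.7
tcp_pos: [0.5759, 0.0903, 0.2005]
ee_rot: [0.002, 0.997, -0.072, 0.002]
contact_force: [0.9, -0.6, -0.7]
grip_width: 0.305
grip_force: 59.3
time: 4.78
tcp_pos: [0.5747, 0.0963, 0.1996]
ee_rot: [0.0, 0.998, -0.07, 0.001]
contact_force: [0.5, 0.7, -1.6]
grip_width: 0.306
grip_force: 59.3
t 4.78 tcp [0.5747 0.0963 0.1996] F [ 0.5293  0.6649 -1.6262] w 0.306 g 59.3 tx [ 0.9903 -0.1387  0.002 ] tz [ 0.0019 -0.0008 -1.    ]
[616.0179  20.6896] [606   0  22  42 335] [ 0.6849 -0.0832  0.102 ]
[622.6701 171.0551] [ 604  135   36   68 1543] [ 0.6015 -0.097   0.102 ]
[299.3845 177.3386] [ 264  142   71   72 3290] [0.6253 0.1    0.102 ]
```

View pics/w3.png

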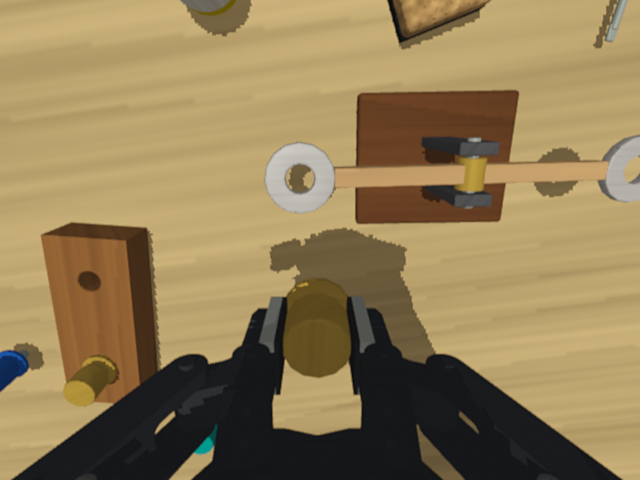

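The wrist view shows the knob held straight, the left ring at (299,177), which is world (0.625,0.100), and the far pan at the right edge of the picture.

```bash
python3 - <<'E'
from h import *
C=cam("wrist");print(plane(C,(317,344),.206));goto((.6245,.0997,.17))
E
```

```text
[0.5751 0.1006 0.206 ]
tool shift [ 0.0506 -0.0057  0.0286]
```

```bash
python3 -m pendant '[[0.025,-0.003,0.01,0,0,0,-1],[0.0256,-0.0027,0.0186,0,0,0,-1],[0,0,0,0,0,0,-1],[0,0,0,0,0,0,-1],[0,0,0,0,0,0,-1]]'; python3 -c "
from h import *
show();goto((.6245,.0997,.115))"
```

```text
time: 5.35
tcp_pos: [0.624, 0.0997, 0.1695]
ee_rot: [-0.0, 0.998, -0.066, -0.001]
contact_force: [0.2, -0.4, -0.3]
grip_width: 0.309
grip_force: 59.3
t 5.35 tcp [0.624  0.0997 0.1695] F [ 0.1761 -0.4337 -0.2501] w 0.309 g 59.3 tx [ 0.9913 -0.1317 -0.0015] tz [-0.0014  0.0005 -1.    ]
tool shift [ 0.0005 -0.0001  0.0545]
```

```bash
python3 -m pendant '[[0,0,0.018,0,0,0,-1],[0,0,0.007,0,0,0,-1],[0,0,0.005,0,0,0,-1],[0,0,0.005,0,0,0,-1],[0,0,0.005,0,0,0,-1],[0,0,0.005,0,0,0,-1],[0,0,0,0,0,0,-1]]';python3 -m pendant '[[0,0,0.004,0,0,0,-1],[0,0,0.003,0,0,0,-1],[0,0,0,0,0,0,-1]]'; python3 -c "
from h import *
show();a=r.snapshot('scene')[:,:,::-1][170:300,220:370];b=r.snapshot('wrist')[:,:,::-1][120:420,180:460];c=np.zeros((580,790,3),np.uint8);c[:390,:450]=cv2.resize(a,None,fx=3,fy=3);c[:300,460:740]=b;cv2.imwrite('pics/p1.png',c)"
```

```text
time: 5.93
tcp_pos: [0.6243, 0.0979, 0.1241]
ee_rot: [0.0, 0.998, -0.067, -0.001]
contact_force: [-0.9, 0.5, -1.4]
grip_width: 0.31
grip_force: 59.3
time: 6.18
tcp_pos: [0.6246, 0.0979, 0.1173]
ee_rot: [0.0, 0.998, -0.067, -0.0]
contact_force: [-0.4, -0.3, -0.3]
grip_width: 0.3
grip_force: 59.4
t 6.18 tcp [0.6246 0.0979 0.1173] F [-0.4414 -0.2822 -0.2866] w 0.3 g 59.4 tx [ 0.991  -0.1339 -0.0007] tz [-0.0007 -0.0002 -1.    ]
```

View pics/p1.png

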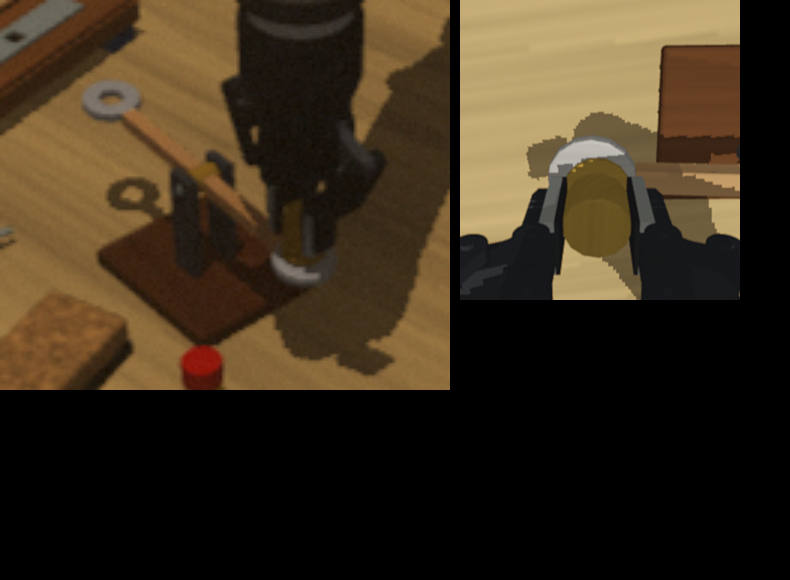

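The left ring has been pushed down and the knob's shank is in it, seen at crop pixels (300,265) and (595,160). I release here and go up.

```bash
python3 -m pendant '[[0,0,0.0025,0,0,0,-1],[0,0,0,0,0,0,-1],[0,0,0,0,0,0,-0.2],[0,0,0,0,0,0,0],[0,0,0,0,0,0,0.1],[0,0,0,0,0,0,0.1],[0,0,0,0,0,0,0.1],[0,0,-0.02,0,0,0,0.2],[0,0,-0.04,0,0,0,0.2],[0,0,-0.035,0,0,0,0.2]]'; python3 -c "
from h import *
s=show();cv2.imwrite('pics/w4.png',r.snapshot('wrist')[:,:,::-1]);cv2.imwrite('pics/sc2.png',r.snapshot('scene')[:,:,::-1]);goto((.4655,.313,.2))"
```

```text
time: 7.12
tcp_pos: [0.6241, 0.0979, 0.211]
ee_rot: [0.0, 0.998, -0.067, -0.001]
contact_force: [1.0, 0.1, -0.0]
grip_width: 0.601
grip_force: 0.0
t 7.12 tcp [0.6241 0.0979 0.211 ] F [ 1.0336  0.0521 -0.0019] w 0.601 g 0.0 tx [ 0.991  -0.1338 -0.0022] tz [-0.0022 -0.0003 -1.    ]
tool shift [-0.1904 -0.19    0.0159]
```

```bash
python3 -m pendant '[[-0.027,-0.027,0,0,0,0,0.2],[-0.027,-0.027,0,0,0,0,0.2],[-0.027,-0.027,0,0,0,0,0.2],[-0.027,-0.027,0,0,0,0,0.2],[-0.027,-0.027,0.01,0,0,0,0.2],[-0.027,-0.027,0.01,0,0,0,0.2],[-0.028,-0.028,0.02,0,0,0,0.2],[0,0,0.015,0,0,0,0.2],[0,0,0,0,0,0,0.2],[0,0,0,0,0,0,0.2]]'; python3 - <<'E'
from h import *
s=show();I=r.snapshot("wrist")[:,:,::-1].copy();C=cam("wrist",s)
h,sa,v=cv2.split(cv2.cvtColor(I,cv2.COLOR_BGR2HSV));
bl=blobs((sa>165)&(h>17)&(h<30)&(v>110),150)
for c,st in bl:print(c,st,plane(C,(st[0]+st[2]/2,st[1]+st[3]-st[2]/2),.074))
goto((.4655,.313,.071))
a=I[180:480,150:490];b=cv2.imread('pics/sc2.png')[170:300,220:370];c=np.zeros((400,800,3),np.uint8);c[:300,:340]=a;c[:390,345:795]=cv2.resize(b,None,fx=3,fy=3);cv2.imwrite('pics/p2.png',c)
E
```

```text
time: 8.05
tcp_pos: [0.4632, 0.3092, 0.156]
ee_rot: [0.001, 0.998, -0.067, -0.001]
contact_force: [0.0, -1.0, -0.3]
grip_width: 0.6
grip_force: 0.0
t 8.05 tcp [0.4632 0.3092 0.156 ] F [ 0.02   -1.0209 -0.2765] w 0.6 g 0.0 tx [ 0.991  -0.1335 -0.0009] tz [-0.0012 -0.0015 -1.    ]
[303.1405 229.7135] [282 221  46  26 363] [0.4879 0.3129 0.074 ]
[299.7724 251.8879] [281 237  43  32 892] [0.4734 0.3165 0.074 ]
tool shift [ 0.0006 -0.0043  0.0858]
```

View pics/p2.png

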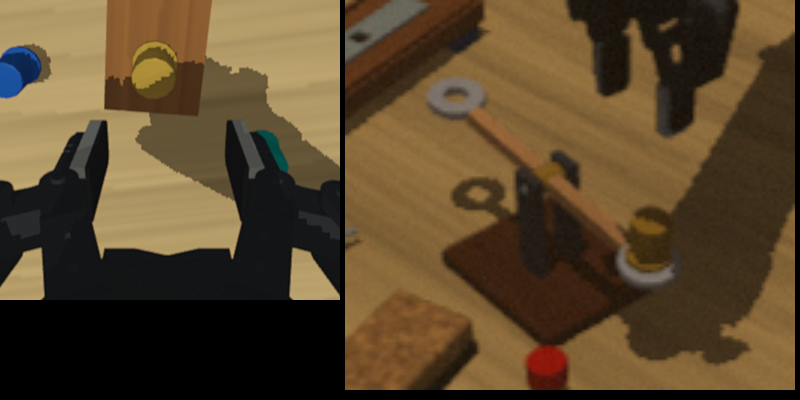

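The first knob sits in the left ring, at crop (650,245). The second knob's head disc is at about wrist pixel (303,256).

```bash
python3 -m pendant '[[0.005,-0.0055,0.01,0,0,0,0.2],[0,0,0.03,0,0,0,0.2],[0,0,0.025,0,0,0,0.2],[0,0,0.012,0,0,0,0.2],[0,0,0.008,0,0,0,0.2],[0,0,0,0,0,0,0.2],[0,0,0,0,0,0,-1],[0,0,0,0,0,0,-1],[0,0,0,0,0,0,-1],[0,0,0,0,0,0,-1]]'; python3 -c "
from h import *
show();goto((.546,-.1171,.2))"
```

```text
time: 8.93
tcp_pos: [0.4703, 0.3155, 0.0732]
ee_rot: [-0.001, 0.998, -0.067, 0.001]
contact_force: [0.2, 0.5, 5.6]
grip_width: 0.301
grip_force: 59.2
t 8.93 tcp [0.4703 0.3155 0.0732] F [0.1615 0.4693 5.5553] w 0.301 g 59.2 tx [ 0.991  -0.134   0.0024] tz [ 0.0027  0.0019 -1.    ]
tool shift [ 0.1333  0.4182 -0.1274]
```

```bash
python3 -m pendant '[[0,0,-0.02,0,0,0,-1],[0,0,-0.04,0,0,0,-1],[0,0,-0.04,0,0,0,-1],[0.012,0.038,-0.0025,0,0,0,-1],[0.012,0.038,-0.0025,0,0,0,-1],[0.012,0.038,-0.0025,0,0,0,-1],[0.012,0.038,-0.0025,0,0,0,-1],[0.012,0.038,-0.0025,0,0,0,-1],[0.012,0.038,-0.0025,0,0,0,-1],[0.012,0.038,-0.0025,0,0,0,-1]]'>/dev/null; python3 -m pendant '[[0.012,0.038,-0.0025,0,0,0,-1],[0.012,0.038,-0.0025,0,0,0,-1],[0.012,0.038,-0.0025,0,0,0,-1],[0.012,0.038,-0.0025,0,0,0,-1],[0,0,0,0,0,0,-1],[0,0,0,0,0,0,-1],[0,0,0,0,0,0,-1]]'; python3 - <<'E'
from h import *
s=show();I=r.snapshot("wrist")[:,:,::-1].copy();cv2.imwrite("pics/w5.png",I);C=cam("wrist",s)
T=r.snapshot("top")[:,:,::-1];cv2.imwrite("pics/top2.png",T)
h,sa,v=cv2.split(cv2.cvtColor(I,cv2.COLOR_BGR2HSV))
for c,st in blobs((sa<60)&(v>110),600):print(c,st,plane(C,c,.107))
h,sa,v=cv2.split(cv2.cvtColor(T,cv2.COLOR_BGR2HSV))
for c,st in blobs((sa<70)&(v>110),100,(340,200,420,270)):print("top",c,st,plane(cam("top"),c,.107))
goto((.5955,-.1171,.17))
E
```

```text
time: 10.35
tcp_pos: [0.5437, -0.1169, 0.1992]
ee_rot: [-0.0, 0.998, -0.067, -0.0]
contact_force: [0.2, 0.4, -1.0]
grip_width: 0.303
grip_force: 59.8
t 10.35 tcp [ 0.5437 -0.1169  0.1992] F [ 0.2234  0.4464 -1.0483] w 0.303 g 59.8 tx [ 0.9909 -0.1342 -0.0002] tz [-0.0002  0.0006 -1.    ]
[575.4354 202.5001] [ 545  112   59  185 7418] [ 0.5568 -0.2791  0.107 ]
[305.2202 169.6678] [ 270  134   72   73 3429] [ 0.599  -0.1174  0.107 ]
top [405.1635 231.1508] [ 386  200   34   70 1896] [ 0.6061 -0.1651  0.107 ]
tool shift [ 0.0515 -0.0052  0.0291]
```

```bash
python3 -m pendant '[[0.026,-0.0036,0.01,0,0,0,-1],[0.0268,-0.0036,0.0192,0,0,0,-1],[0,0,0,0,0,0,-1],[0,0,0.01,0,0,0,-1],[0,0,0.006,0,0,0,-1],[0,0,0.006,0,0,0,-1],[0,0,0.005,0,0,0,-1],[0,0,0.005,0,0,0,-1],[0,0,0.003,0,0,0,-1],[0,0,0,0,0,0,-1]]'; python3 -c "
from h import *
show();a=r.snapshot('scene')[:,:,::-1][160:290,220:370];b=r.snapshot('wrist')[:,:,::-1][90:420,140:500];c=np.zeros((400,800,3),np.uint8);c[:390,:450]=cv2.resize(a,None,fx=3,fy=3);c[:317,452:797]=cv2.resize(b,(345,317));cv2.imwrite('pics/p3.png',c)"
```

```text
time: 11.28
tcp_pos: [0.5969, -0.1172, 0.1345]
ee_rot: [-0.0, 0.998, -0.067, -0.0]
contact_force: [1.9, 0.1, -1.1]
grip_width: 0.303
grip_force: 59.8
t 11.28 tcp [ 0.5969 -0.1172  0.1345] F [ 1.9354  0.11   -1.1372] w 0.303 g 59.8 tx [ 0.991  -0.1339 -0.0005] tz [-0.0005  0.0001 -1.    ]
```

View pics/p3.png

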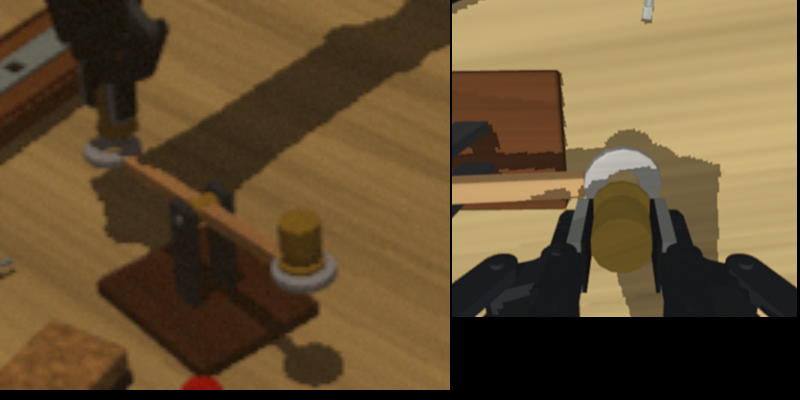

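Both shanks are in their rings: the right one is still held at crop (112,150), and the left one stands free at (303,250). I release, retreat and let the balance settle.

```bash
python3 -m pendant '[[0,0,0,0,0,0,0],[0,0,0,0,0,0,0.1],[0,0,0,0,0,0,0.1],[0,0,-0.005,0,0,0,0.2],[0,0,-0.03,0,0,0,0.2],[0,0,-0.04,0,0,0,0.2],[0,0,-0.03,0,0,0,0.2],[-0.035,0,0,0,0,0,0.2],[-0.035,0,0,0,0,0,0.2],[0,0,0,0,0,0,0.2]]'; python3 -m pendant '[[0,0,0,0,0,0,0.2],[0,0,0,0,0,0,0.2],[0,0,0,0,0,0,0.2],[0,0,0,0,0,0,0.2],[0,0,0,0,0,0,0.2],[0,0,0,0,0,0,0.2],[0,0,0,0,0,0,0.2],[0,0,0,0,0,0,0.2]]'
python3 - <<'E'
from h import *
s=show();C=cam("wrist",s)
for n in("wrist","scene","top"):cv2.imwrite(f"pics/{n}_w.png",r.snapshot(n)[:,:,::-1])
def br(f,box):
    h,sa,v=cv2.split(cv2.cvtColor(cv2.imread(f),cv2.COLOR_BGR2HSV))
    print(f,"brass",[(c,st) for c,st in blobs((sa>165)&(h>17)&(h<30)&(v>60),40,box)])
br("pics/scene_w.png",(240,170,345,270));br("pics/top_w.png",(265,205,400,260))
W=cv2.imread("pics/wrist_w.png");S=cv2.imread("pics/scene_w.png")[160:290,220:370]
c=np.zeros((390,800,3),np.uint8);c[:,:450]=cv2.resize(S,None,fx=3,fy=3);c[:262,450:]=cv2.resize(W,(350,262));cv2.imwrite("pics/p4.png",c)
E
```

```text
time: 12.22
tcp_pos: [0.5213, -0.1074, 0.2396]
ee_rot: [0.0, 0.998, -0.067, -0.003]
contact_force: [0.0, -0.0, -1.2]
grip_width: 0.6
grip_force: 0.0
time: 12.88
tcp_pos: [0.5281, -0.1078, 0.2398]
ee_rot: [-0.0, 0.998, -0.067, -0.0]
contact_force: [0.0, -0.2, -0.8]
grip_width: 0.599
grip_force: 0.0
t 12.88 tcp [ 0.5281 -0.1078  0.2398] F [ 0.0402 -0.1825 -0.7982] w 0.599 g 0.0 tx [ 0.991  -0.1339 -0.0002] tz [-0.0002  0.0001 -1.    ]
pics/scene_w.png brass [(array([256.4918, 199.3689]), array([251, 193,  12,  15, 122], dtype=int32)), (array([319.5906, 236.    ]), array([313, 229,  14,  17, 171], dtype=int32)), (array([320.3659, 247.2683]), array([313, 242,  15,   9,  41], dtype=int32))]
pics/top_w.png brass [(array([283.0446, 224.9196]), array([278, 219,  11,  13, 112], dtype=int32)), (array([332.1463, 231.1951]), array([330, 227,   6,   9,  41], dtype=int32))]
```

View pics/p4.png

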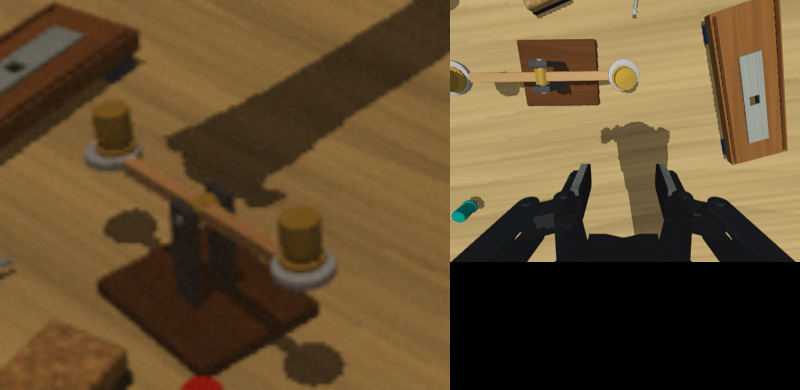

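In the scene crop the right ring sits at about (257,211). It was at 202 when that side was up. The left ring has risen to about (321,250), from 258 when down. The right side (robot's −y) has dropped, so the right knob is the heavy one. Its head is at about wrist pixel (320,141).

```bash
python3 - <<'E'
from h import *
C=cam("wrist");I=r.snapshot("wrist")[:,:,::-1].copy()
h,sa,v=cv2.split(cv2.cvtColor(I,cv2.COLOR_BGR2HSV))
for c,st in blobs((sa>150)&(h>17)&(h<30)&(v>60),150,(200,60,400,220)):print(c,st,plane(C,c,.119))
for c,st in blobs((sa<60)&(v>110),300,(200,60,400,220)):print("ring",c,st,plane(C,(st[0]+st[2]/2,st[1]+st[3]/2),.085),plane(C,(st[0]+st[2]/2,st[1]+st[3]/2),.107))
S=cv2.imread("pics/scene_w.png");h,sa,v=cv2.split(cv2.cvtColor(S,cv2.COLOR_BGR2HSV))
print("head top R: tri",tri(cam("top"),(283,224.9),cam("scene"),(319.5,232)))
goto((.5966,-.1253,.166))
E
```

```text
[318.545  142.6282] [ 297  121   44   44 1501] [ 0.596  -0.1183  0.119 ]
ring [314.6482 127.2984] [ 289  107   57   61 1049] [ 0.5979 -0.118   0.085 ] [ 0.5988 -0.1181  0.107 ]
head top R: tri (array([0.6189, 0.093 , 0.139 ]), np.float64(0.0010659984959414867))
tool shift [0.0704 0.0081 0.0739]
```

```bash
python3 -m pendant '[[0.0351,0.0037,0.01,0,0,0,0.2],[0.0352,0.0036,0.015,0,0,0,0.2],[0,0,0.035,0,0,0,0.2],[0,0,0.014,0,0,0,0.2],[0,0,0,0.0318,0,0,0.2],[0,0,0,0,0,0,0.2],[0,0,0,0,0,0,0.2]]'; python3 -c "
from h import *
show();goto((.5965,-.1195,.117))"
```

```text
time: 13.67
tcp_pos: [0.5963, -0.1268, 0.1656]
ee_rot: [-0.049, 0.996, -0.069, 0.003]
contact_force: [0.4, -0.5, 0.2]
grip_width: 0.603
grip_force: 0.0
t 13.67 tcp [ 0.5963 -0.1268  0.1656] F [ 0.4378 -0.5063  0.2007] w 0.603 g 0.0 tx [ 0.9905 -0.1378 -0.0005] tz [ 0.013   0.0968 -0.9952]
tool shift [-0.0008 -0.0025  0.0491]
```

```bash
python3 -m pendant '[[0,-0.0015,0.02,0,0,0,0.2],[0,-0.0005,0.015,0,0,0,0.2],[0,0,0.009,0,0,0,0.2],[0,0,0.004,0,0,0,0.2],[0,0,0,0,0,0,0.2],[0,0,0,0,0,0,-0.1],[0,0,0,0,0,0,-0.3],[0,0,0,0,0,0,-1],[0,0,0,0,0,0,-1],[0,0,0,0,0,0,-1]]'; python3 -c "
from h import *
show()"
```

```text
time: 14.5
tcp_pos: [0.5983, -0.1187, 0.1193]
ee_rot: [-0.049, 0.996, -0.067, 0.004]
contact_force: [1.4, -2.8, 3.2]
grip_width: 0.297
grip_force: 58.8
t 14.5 tcp [ 0.5983 -0.1187  0.1193] F [ 1.3658 -2.8007  3.2025] w 0.297 g 58.8 tx [ 0.9909 -0.1347  0.0022] tz [ 0.0155  0.0977 -0.9951]
```

```bash
python3 -m pendant '[[0,0,-0.005,0,0,0,-1],[0,0,-0.005,0,0,0,-1],[0,-0.0015,-0.004,-0.0159,0,0,-1],[0,-0.0015,-0.004,-0.0159,0,0,-1],[0,0,-0.003,0,0,0,-1],[0,0,-0.005,0,0,0,-1],[0,0,-0.005,0,0,0,-1],[0,0,-0.006,0,0,0,-1],[0,0,-0.006,0,0,0,-1],[0,0,-0.01,0,0,0,-1]]'; python3 -m pendant '[[0,0,-0.02,0,0,0,-1],[0,0,-0.03,0,0,0,-1],[0,0,0,0,0,0,-1]]'; python3 - <<'E'
from h import *
s=show();goto((.4777,-.3275,.2))
for n in("scene","top"):cv2.imwrite(f"pics/{n}_x.png",r.snapshot(n)[:,:,::-1])
h,sa,v=cv2.split(cv2.cvtColor(cv2.imread("pics/scene_x.png"),cv2.COLOR_BGR2HSV))
print([(c,st) for c,st in blobs((sa>165)&(h>17)&(h<30)&(v>60),40,(240,170,345,280))])
E
```

```text
time: 15.33
tcp_pos: [0.5965, -0.1167, 0.1712]
ee_rot: [-0.0, 0.998, -0.068, -0.001]
contact_force: [-0.4, 0.1, -1.9]
grip_width: 0.302
grip_force: 59.3
time: 15.58
tcp_pos: [0.6003, -0.1169, 0.2277]
ee_rot: [0.0, 0.998, -0.067, 0.004]
contact_force: [1.5, -0.4, 0.2]
grip_width: 0.298
grip_force: 59.3
t 15.58 tcp [ 0.6003 -0.1169  0.2277] F [ 1.5097 -0.4037  0.2046] w 0.298 g 59.3 tx [ 0.9909 -0.1346  0.0082] tz [ 0.0082 -0.0006 -1.    ]
tool shift [-0.0934  0.2252  0.0268]
[(array([320.9766, 247.4094]), array([314, 239,  15,  22, 171], dtype=int32))]
```

```bash
python3 -m pendant '[[-0.0133,0.0322,0.0038,0,0,0,-1],[-0.0133,0.0322,0.0038,0,0,0,-1],[-0.0133,0.0322,0.0038,0,0,0,-1],[-0.0133,0.0322,0.0038,0,0,0,-1],[-0.0133,0.0322,0.0038,0,0,0,-1],[-0.0133,0.0322,0.0038,0,0,0,-1],[-0.0134,0.0322,0.0038,0,0,0,-1],[0,0,0,0,0,0,-1],[0,0,0,0,0,0,-1],[0,0,0,0,0,0,-1]]'; python3 - <<'E'
from h import *
s=show();I=r.snapshot("wrist")[:,:,::-1].copy();cv2.imwrite("pics/w7.png",I);C=cam("wrist",s)
h,sa,v=cv2.split(cv2.cvtColor(I,cv2.COLOR_BGR2HSV))
m=((sa<70)&(v>100)).astype(np.uint8);m[:,:230]=0;m[240:]=0
c=max(cv2.findContours(m,cv2.RETR_EXTERNAL,cv2.CHAIN_APPROX_NONE)[0],key=cv2.contourArea)
f=np.zeros_like(m);cv2.drawContours(f,[c],-1,1,-1)
print(cv2.boundingRect(c),[plane(C,p,.039)[:2] for p in cv2.boxPoints(cv2.minAreaRect(c))],[(q,st,plane(C,q,.039)) for q,st in blobs((f==1)&(m==0),50)])
for c,st in blobs((sa>150)&(h>17)&(h<30)&(v>50),300,(240,240,400,420)):print("head",c,st,plane(C,(st[0]+st[2]/2,st[1]+st[3]-st[2]/2),s["tcp_pos"][2]))
E
```

```text
time: 16.52
tcp_pos: [0.4746, -0.3267, 0.1941]
ee_rot: [-0.001, 0.998, -0.067, -0.001]
contact_force: [0.5, 0.1, -1.5]
grip_width: 0.297
grip_force: 59.4
t 16.52 tcp [ 0.4746 -0.3267  0.1941] F [ 0.5393  0.0818 -1.4615] w 0.297 g 59.4 tx [ 0.9909 -0.1344 -0.0015] tz [-0.0013  0.0016 -1.    ]
(253, 50, 100, 190) [array([ 0.5995, -0.2977]), array([ 0.6047, -0.3316]), array([ 0.4664, -0.3607]), array([ 0.4583, -0.3214])] [(array([308.4118, 161.6982]), array([296, 150,  25,  24, 391], dtype=int32), array([ 0.5277, -0.3274,  0.039 ]))]
head [316.7397 320.7607] [ 286  274   63   94 4986] [ 0.4746 -0.3269  0.1941]
```

```bash
python3 -m pendant '[[0.026,-0.003,0.01,0,0,0,-1],[0.0265,-0.0033,0.015,0,0,0,-1],[0,0,0.035,0,0,0,-1],[0,0,0.02,0,0,0,-1],[0,0,0.009,0,0,0,-1],[0,0,0,0,0,0,-1],[0,0,0,0,0,0,-1]]'; python3 -c "
from h import *
show();goto((.5275,-.3275,.09))"
```

```text
time: 17.15
tcp_pos: [0.5285, -0.3274, 0.1063]
ee_rot: [-0.0, 0.998, -0.067, 0.0]
contact_force: [0.3, 0.1, -1.9]
grip_width: 0.296
grip_force: 59.4
t 17.15 tcp [ 0.5285 -0.3274  0.1063] F [ 0.2968  0.0602 -1.8833] w 0.296 g 59.4 tx [ 0.9911 -0.1328 -0.    ] tz [ 0.      0.0004 -1.    ]
tool shift [-0.001   0.0003  0.0163]
```

```bash
python3 -m pendant '[[-0.001,0,0.008,0,0,0,-1],[0,0,0.005,0,0,0,-1],[0,0,0.003,0,0,0,-1],[0,0,0.002,0,0,0,-1],[0,0,0,0,0,0,-1]]';  python3 -m pendant '[[0,0,0.002,0,0,0,-1],[0,0,0.001,0,0,0,-1],[0,0,0,0,0,0,-1]]'
```

```text
time: 17.57
tcp_pos: [0.5278, -0.328, 0.0882]
ee_rot: [0.0, 0.998, -0.067, 0.001]
contact_force: [2.1, -0.1, -2.1]
grip_width: 0.301
grip_force: 59.4
time: 17.82
tcp_pos: [0.5282, -0.328, 0.0855]
ee_rot: [0.0, 0.998, -0.067, 0.001]
contact_force: [2.3, -0.1, 2.5]
grip_width: 0.299
grip_force: 59.8
```

```bash
python3 -m pendant '[[0,0,0.002,0,0,0,-1],[0,0,0,0,0,0,-1]]';  python3 -m pendant '[[0,0,0.001,0,0,0,-1],[0,0,0,0,0,0,-1]]'
```

```text
time: 17.98
tcp_pos: [0.5279, -0.3277, 0.083]
ee_rot: [-0.0, 0.998, -0.067, 0.001]
contact_force: [5.7, 0.8, -4.4]
grip_width: 0.295
grip_force: 59.2
time: 18.15
tcp_pos: [0.5279, -0.3275, 0.0817]
ee_rot: [-0.0, 0.998, -0.067, 0.001]
contact_force: [5.4, 0.9, -1.2]
grip_width: 0.302
grip_force: 59.5
```

```bash
python3 -m pendant '[[0.001,0,0.001,0,0,0,-1],[0,0,0.001,0,0,0,-1],[0,0,0,0,0,0,-1]]';  python3 -m pendant '[[0,0,0.001,0,0,0,-1],[0,0,0.001,0,0,0,-1],[0,0,0,0,0,0,-1]]'
```

```text
time: 18.4
tcp_pos: [0.5286, -0.3277, 0.08]
ee_rot: [-0.0, 0.998, -0.067, 0.0]
contact_force: [3.3, 2.3, 4.1]
grip_width: 0.3
grip_force: 59.9
time: 18.65
tcp_pos: [0.5285, -0.3279, 0.078]
ee_rot: [-0.0, 0.998, -0.067, 0.0]
contact_force: [5.7, 2.1, 2.5]
grip_width: 0.298
grip_force: 59.9
```

```bash
python3 -m pendant '[[0.0005,0,0.001,0,0,0,-1],[0,0,0.001,0,0,0,-1],[0,0,0,0,0,0,-1]]';  python3 -m pendant '[[0,0,0.001,0,0,0,-1],[0,0,0.001,0,0,0,-1],[0,0,0,0,0,0,-1]]'
```

```text
time: 18.9
tcp_pos: [0.5287, -0.3279, 0.0757]
ee_rot: [-0.0, 0.998, -0.067, 0.0]
contact_force: [4.8, 2.5, 2.6]
grip_width: 0.299
grip_force: 59.9
time: 19.15
tcp_pos: [0.529, -0.3281, 0.0741]
ee_rot: [-0.0, 0.998, -0.067, 0.0]
contact_force: [4.7, 2.9, 5.6]
grip_width: 0.299
grip_force: 60.1
```

```bash
python3 -m pendant '[[0,0,0.001,0,0,0,-1],[0,0,0,0,0,0,-1]]'
```

```text
time: 19.32
tcp_pos: [0.5291, -0.3281, 0.0734]
ee_rot: [0.0, 0.998, -0.067, 0.001]
contact_force: [3.3, 3.1, 9.0]
grip_width: 0.296
grip_force: 60.4
```

```bash
python3 -m pendant '[[0,0,0.001,0,0,0,-1],[0,0,0,0,0,0,-1],[0,0,0,0,0,0,-1]]'; python3 -m pendant '[[0,0,0.001,0,0,0,-1],[0,0,0,0,0,0,-1],[0,0,0,0,0,0,-1]]'
```

```text
time: 19.57
tcp_pos: [0.5292, -0.3282, 0.0729]
ee_rot: [0.0, 0.998, -0.067, 0.001]
contact_force: [3.5, 2.6, 11.5]
grip_width: 0.3
grip_force: 60.7
time: 19.82
tcp_pos: [0.5293, -0.3282, 0.0723]
ee_rot: [0.0, 0.998, -0.067, 0.001]
contact_force: [1.9, 3.7, 13.2]
grip_width: 0.299
grip_force: 60.9
```

```bash
python3 -m pendant '[[0,0,0.001,0,0,0,-1],[0,0,0,0,0,0,-1],[0,0,0,0,0,0,-1]]'; python3 -m pendant '[[0,0,0.001,0,0,0,-1],[0,0,0,0,0,0,-1],[0,0,0,0,0,0,-1]]'
```

```text
time: 20.07
tcp_pos: [0.5293, -0.3282, 0.0716]
ee_rot: [0.0, 0.998, -0.067, 0.001]
contact_force: [2.4, 4.3, 16.0]
grip_width: 0.299
grip_force: 61.2
time: 20.32
tcp_pos: [0.5294, -0.3282, 0.071]
ee_rot: [0.0, 0.998, -0.067, 0.001]
contact_force: [0.7, 4.7, 19.7]
grip_width: 0.302
grip_force: 61.5
```

```bash
python3 -m pendant '[[0,0,-0.002,0,0,0,-1],[0,0,0,0,0,0,0],[0,0,0,0,0,0,0.2],[0,0,0,0,0,0,0.2],[0,0,0,0,0,0,0.2],[0,0,-0.02,0,0,0,0.2],[0,0,-0.04,0,0,0,0.2],[0,0,-0.04,0,0,0,0.2],[-0.035,0,-0.02,0,0,0,0.2],[-0.035,0,0,0,0,0,0.2]]'; python3 -m pendant '[[-0.02,0,0,0,0,0,0.2],[0,0,0,0,0,0,0.2],[0,0,0,0,0,0,0.2],[0,0,0,0,0,0,0.2]]'; python3 - <<'E'
from h import *
s=show()
P={}
for n in("wrist","scene","top"):P[n]=r.snapshot(n)[:,:,::-1].copy();cv2.imwrite(f"pics/{n}_e.png",P[n])
C=cam("wrist",s)
def bb(n,box,vm=70):
    h,sa,v=cv2.split(cv2.cvtColor(P[n],cv2.COLOR_BGR2HSV));return [(c,st) for c,st in blobs((sa>140)&(h>17)&(h<30)&(v>vm),40,box)]
for c,st in bb("wrist",(240,60,420,260)):
    print("wrist",c,st)
print("scene",bb("scene",(190,150,270,215)),bb("scene",(300,220,345,275)))
print("top",bb("top",(460,245,490,290)),bb("top",(265,205,300,245)))
E
```

```text
time: 21.15
tcp_pos: [0.4619, -0.3201, 0.1954]
ee_rot: [0.002, 0.998, -0.066, 0.004]
contact_force: [0.5, -0.4, 0.9]
grip_width: 0.599
grip_force: 0.0
time: 21.48
tcp_pos: [0.4396, -0.3162, 0.1907]
ee_rot: [-0.0, 0.998, -0.067, -0.0]
contact_force: [0.7, -0.5, -0.1]
grip_width: 0.6
grip_force: 0.0
t 21.48 tcp [ 0.4396 -0.3162  0.1907] F [ 0.7334 -0.5379 -0.0684] w 0.6 g 0.0 tx [ 0.991  -0.134  -0.0001] tz [-0.0001  0.0001 -1.    ]
wrist [316.3039 113.5609] [ 296   91   42   46 1494]
scene [(array([221.8447, 160.0954]), array([190, 150,  80,  30, 734], dtype=int32)), (array([195.15, 182.3 ]), array([190, 176,  16,  14,  60], dtype=int32)), (array([266.6   , 190.7333]), array([261, 184,   9,  15,  45], dtype=int32)), (array([239.4359, 206.8803]), array([227, 194,  25,  21, 117], dtype=int32))] [(array([327.8745, 244.8552]), array([300, 220,  45,  55, 725], dtype=int32))]
top [(array([477.4364, 269.9636]), array([470, 264,  16,  13, 165], dtype=int32))] [(array([281.5724, 226.7448]), array([275, 220,  14,  15, 145], dtype=int32))]
```

```bash
python3 - <<'E'
from h import *
s=r.read_state();K,T=cam("wrist",s);show()
def proj(C,p):
    K,T=C;c=np.linalg.inv(T)@np.append(p,1);return K[:2,:2]@np.array([c[0],-c[1]])/-c[2]+K[:2,2]
ang=np.linspace(0,2*np.pi,60)
def cyl(C,base,segs,ax=np.array([0,0,1.])):
    P=np.array([proj(C,np.array(base)+ax*z+np.array([rr*np.cos(a),rr*np.sin(a),0])) for rr,z in segs for a in ang]);return P.min(0),P.max(0)
seg=[(.016,0),(.016,.004),(.014,.011),(.014,.034)]
for z in(.039,.043):print("wrist pred",z,cyl((K,T),(.5294,-.3282,z),seg),"top",cyl(cam("top"),(.5294,-.3282,z),seg))
I=cv2.imread("pics/wrist_e.png");h,sa,v=cv2.split(cv2.cvtColor(I,cv2.COLOR_BGR2HSV))
print("wrist seen",[(st[:2],st[:2]+st[2:4],st[4]) for c,st in blobs((sa>120)&(h>17)&(h<32)&(v>40),200,(280,75,360,160))])
ax=np.array([.0133,.099,.995])
print("light pred",cyl(cam("top"),(.6243,.0985,.085),seg,ax),"seen 275..289, 220..235")
print(cyl(cam("scene"),(.6243,.0985,.085),seg,ax),"seen(314,239)-(329,261)")
E
```

```text
t 21.63 tcp [ 0.4402 -0.316   0.1905] F [ 0.6304 -0.4566  0.4989] w 0.601 g 0.0 tx [ 0.9911 -0.1331 -0.0001] tz [-0.0001  0.0004 -1.    ]
wrist pred 0.039 (array([294.5683,  84.1877]), array([339.5472, 133.1044])) top (array([468.0713, 260.8833]), array([485.9664, 276.1267]))
wrist pred 0.043 (array([294.2425,  83.5572]), array([339.8959, 133.2854])) top (array([468.5359, 260.6598]), array([486.5011, 275.9559]))
wrist seen [(array([295,  91], dtype=int32), array([338, 137], dtype=int32), np.int32(1516))]
light pred (array([272.9934, 217.3802]), array([289.5502, 234.1563])) seen 275..289, 220..235
(array([312.0624, 238.9944]), array([328.3118, 261.0287])) seen(314,239)-(329,261)
```

Both knobs appear where the predicted outlines put them, and the heavy knob stopped hard, with the push rising at the rate given for the home position. I'm handing in the job.

```bash
python3 -c "
from workcell import r
print(r.finish_job())"
```

```text
the job is handed in; nothing more can be done
None
```

The right-hand (−y) pan dropped; its knob was pushed into the backplate hole until it bottomed (about 20 N) and released, the lighter knob still sits in the left pan, and the job was handed in at about 22 s with no verdict returned.

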